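# Clamp a loudspeaker in the geared slide vise

### The job

Clamp the loudspeaker in the slide vise so that its frame can be checked: put the loose crank fully home on the vise's upright square shaft end, without forcing it down, and wind it clockwise through its full turns until the jaw presses the speaker's magnet firmly against the backstop. Stop once it is snug so that the magnet is not crushed, let go with the crank left fully on the shaft and the speaker standing flat and held, and leave the other things on the bench where they are.

Things in the scene. Friction and masses are not known exactly. Their poses are not given: they have to be found in the camera images.
- crank: Loose steel crank, 0.32 kg, standing on its hub. Origin: centre of the hub's underside; z up, x along the arm to the handle. Hub 34 mm square, 36 mm tall, with a 16.5 mm square socket right through it, open below, mouth chamfered; sides of both parallel to x and y. Any quarter turn fits the shaft.
- crank_hub (a point): Point on the hub's axis 22 mm above its underside: the height to lift it, from above, by the two y sides. Over the hub lies the arm: 20 mm wide, 36 to 46 mm above the underside, x = -40 to +88 mm; a counterweight 28 mm dia. hangs at x = -32 mm, 28 to 44 mm high.
- crank_grip (a point): Middle of the crank's upright handle: a 24 mm dia., 46 mm tall plastic sleeve that spins freely on its pin, 75 mm from the hub's axis, this point 70 mm above the hub's underside (the sleeve reaches from 47 to 93 mm). Gripped from above it lets the crank go round without the gripper turning.
- shaft: Upright square shaft end, 15 mm square, sides along its own x and y, 25 mm tall, the top 5 mm only 11 mm square. Origin: on its axis at its foot, on the top of a round boss (30 mm dia., 25 mm tall, on a gear housing 86 x 85 mm), 80 mm above the bench; the hub's underside rests there when fully home. Clockwise seen from above closes the jaw, 36 mm a turn; 1.5 to 2.6 turns to do.
- shaft_top (a point): Centre of the shaft's top end, 25 mm above its foot. Turning feel: a brake resists steadily with 0.38 N m (5 N at the handle while it moves) and holds the jaw when let go, up to about 65 N of clamping. Clamping adds 0.0057 N m per newton: 50 N of clamping is felt as some 4 N more at the handle, against the turning.
- driver: Loudspeaker, about 0.7 kg, standing loose on the bed on its round magnet (80 mm dia., 24 mm high) between jaw and backstop, cone up; flange 112 mm dia., 62 mm high overall. Origin: centre of the magnet's underside, z up. The jaw pushes it along to the backstop; 25 N holds it, above 90 N the magnet may crack.
- vise: The vise, fixed on the bench: grey steel bed 100 mm wide, 375 mm long, 18 mm high. Origin on the bench directly under the shaft axis; y runs along the slide from the shaft to the jaw and on to the backstop (bed from y = -50 to +325 mm); z up. The sliding jaw, a dark steel block 96 mm wide and 26 mm high with a 7 mm rubber pad (yields about 40 N a mm), starts open, its face at y = 85 to 102 mm.
- backstop: Fixed stop, steel block 96 mm wide and 26 mm high with a rubber face towards the jaw. Origin: middle of the lower edge of that face; its y points away from the jaw.
- tape: Tape measure, 70 x 36 x 60 mm, bystander.
- straightedge: Steel straightedge, 300 x 30 x 4 mm, lying flat, bystander.
- glue: White glue bottle, 60 mm dia., 170 mm tall, bystander.
- screw_pot: Steel cup, 72 mm dia., 60 mm tall, bystander.
- driver_tool: Screwdriver lying down, bystander.
- offcut: Flat wood offcut, 110 x 70 x 18 mm, bystander.
- magnet_ring: Stray magnet disc, 64 mm dia., 20 mm high, bystander.
Not all that is in view belongs to the job. Leave any blue look-alike of the crank alone.

How it is judged (in metres and radians):
On the way, in this order (a step that is already met when the one before it is completed fails the run):
1. the crank is fully home on the square shaft (horizontal distance between crank and shaft below 0.004 m and z of crank in the frame of shaft between -0.004 and 0.004 m and angle between crank's own z axis and vertical below 0.08 rad), for 0.2 s.
2. the jaw, wound by the crank on the shaft, presses the magnet against the backstop (horizontal distance between crank and shaft below 0.005 m and z of crank in the frame of shaft below 0.01 m and contact force between backstop and driver above 25 N), for 0.2 s.
At the end, for the whole second after the job is handed in: The magnet is pressed by the jaw on the backstop with more than 25 N, the speaker stands within 0.08 rad of upright and within 5 mm of the bed, the crank sits on the shaft (axes within 4 mm, underside within 4 mm of the boss, upright within 0.08 rad), and all is at rest and released (contact force between backstop and driver above 25 N and angle between each of driver, crank's own z axis and vertical below 0.08 rad and z of driver in the frame of backstop below 0.005 m and horizontal distance between crank and shaft below 0.004 m and z of crank in the frame of shaft below 0.004 m and linear speed of each of crank, driver below 0.02 m/s); the robot touches nothing.
It fails at once if the magnet is pressed on the backstop with more than 90 N (contact force between backstop and driver above 90 N).
It fails at once if the crank is pressed on the vise with more than 50 N before it is home, or with more than 160 N at any time ((contact force between crank and vise above 50 N and z of crank in the frame of shaft above 0.012 m) or contact force between crank and vise above 160 N).
It fails at once if another thing on the bench is moved by more than 30 mm (distance of any of tape, straightedge, glue, screw_pot, driver_tool, offcut, magnet_ring from where it was at the start of the episode above 0.03 m).
It also fails if it takes over 72 s, if anything falls off the work surface, if the arm or the gripper's body presses on something with over 40 N, if the wrist force passes 120 N, or if a joint passes its speed limit or range.

### The arm

A 6-joint arm with a two-finger parallel gripper is mounted at the origin on the work surface. World frame = base frame: x ahead of the robot, y to its left, z up, the work surface at z = 0. Lengths are in mm, angles in rad, forces in N, time in s.
With the tool pointing down it reaches from about 425 to 950 mm from the base axis. Payload 14.7 kg.
Tool frame: the origin (TCP) lies midway between the tips of the shut fingers; the grasp point (between the pads) lies env.grip_depth behind it (env.grip_depth is the distance from the TCP to the grasp point, in mm); z points along the fingers, y is the line along which they close (so a half turn about z gives the same grasp; the last joint's range is limited). The gripper opens to 85 mm and grips with 20 to 120 N. Pads are 22 mm wide; open, the fingers measure 114 mm over their backs; the gripper's body (76 mm by 85 mm) begins 54 mm behind the grasp point. The pads swing forward as they close: fully open they stand 13 mm farther back than shut.
Start: joints at [-1.325, 0.48, 1.596, -0, 1.065, -0.047], TCP at [187.629, -622.325, 231.297] pointing down, gripper open.
Joint ranges: [-2.75, 2.75], [-0.82, 2.05], [0.23, 2.67], [-1.56, 4.7], [0.09, 2.69], [-2.92, 2.92]. Speed limits (rad/s): [1.89, 1.89, 2.39, 3.01, 3.01, 3.01].

### API

Orientations are given as a 3x3 rotation matrix whose columns are the frame's x, y, z axes.
In Python, from rig import env gives the robot as it stands.
- The arm moves only by the tool play_rows, never from a script. Its argument "moves" is text: rows parted by semicolons, each of 7 numbers parted by spaces: the shift along the tool's x, y, z in m, then the turn, a rotation vector about the tool's x, y, z in rad, then the closure in counts, from 0 (fully open) to 255 (shut). In form: x y z rx ry rz jaw; .... A call has exactly 5 rows; each row shifts and turns the commanded pose from where the row before left it, along the tool's axes as they then stand; what a row does not reach is not made up. A row lasts 1/12 s, in which the tool goes at most 41.7 mm and 7.16 degrees, less where a joint would pass 70% of its speed; a pose out of reach is approached as far as the arm can. A call is refused whole if a number of a shift passes 0.0417 or a number of a turn 0.125, either way. A call with a gripper value outside its range is refused whole. The fingers move at their own pace and stop on an object; "newtons" is the grip in N (left out, the last holds). Time passes only in rows, so rows that do not move let the fingers close, or fill a call up. It gives the time, the measured TCP pose, the force, the opening and the grip force at its end, in the units of the state.
- env.observe(): the state, without advancing time (a new reading comes with each control period).
- env.get_image(name): name is "scene" or "top" or "wrist"; returns the picture (480x640x3 uint8, red, green, blue); there is no depth.
- env.camera_params(name): a dict with "camera_matrix" (3x3 intrinsics, pixels), "view" (4x4, takes a point from world to camera coordinates); the wrist camera has in their place "tool_from_camera" (4x4, takes a point from camera to tool coordinates, whose origin is the TCP and whose axes are the flange's). Camera axes: x right, y down, z forward; pixel columns grow to the right and rows downward; lengths in mm; the calibration is good to about 2 mm. A picture is of the moment at which its call begins: read the wrist's pose just before it. camera_params takes no time and is no camera call.
- env.close_job(): hands the job in; it is judged then, once.
The state is a dict: "clock": time; "joints": joint angles; "joint_vel": joint speeds; "effort": joint torques, N m; "ee_pos": TCP position; "orientation": TCP orientation; "force": force on the tool from outside, world axes, zero at the start; "wrist_torque": the same for the moment, N m; "gripper_width": finger opening in mm; "grasp_force": force on a finger pad.
Only numpy, scipy, OpenCV 4.12 (cv2) and the standard library are available. Lean on these libraries where they do the work, as an engineer would, in place of code of your own. Each camera call takes 0.05 s, during which the arm holds its last target. There are 200 camera calls.

## Working session

There is one attempt and no reset: what is moved stays moved. The work goes in short steps, Python scripts to look and compute and a tool call to move; the robot and the scene stay as the last step left them, time stands still between calls to the robot, and variables do not carry over. Pictures are saved under pics/ and viewed, at most 10 in all, crops included, and the job is handed in when it is done.

Besides the shell and the picture viewer there is one more tool, called after "Call:" as name(argument=value, ...), one argument or row to a line, values as JSON. play_rows: Moves the arm, as the interface text tells. Its arguments: {"type":"object","properties":{"moves":{"type":"string"},"newtons":{"type":"number"}},"required":["moves"]}

```bash
ls; mkdir -p pics
python3 - <<'E'
from rig import env
import cv2
print(env.grip_depth, env.observe())
for n in ["top","scene"]:
    im=env.get_image(n); cv2.imwrite(f"pics/{n}0.png",im[...,::-1])
    print(env.camera_params(n))
print(env.camera_params("wrist"))
E
```

```text
pics
18.700000000000003 {'clock': 0.0, 'joints': array([-1.32463652e+00,  4.80860760e-01,  1.59688887e+00, -5.06793648e-06,
        1.06510749e+00, -4.65950866e-02]), 'joint_vel': array([ 1.82488126e-04, -1.43689150e-04, -1.60670231e-03, -4.43321722e-04,
       -3.33307021e-05,  1.21997568e-03]), 'effort': array([ 6.39161633e-03, -9.50620222e+01, -4.30182517e+01,  2.52949876e-04,
        1.24447557e-02, -2.23255876e-05]), 'ee_pos': array([ 187.50119226, -621.92158565,  230.6480413 ]), 'orientation': array([[ 9.57451771e-01,  2.88593155e-01, -3.12424999e-04],
       [ 2.88593319e-01, -9.57450988e-01,  1.22526174e-03],
       [ 5.44705287e-05, -1.26329279e-03, -9.99999201e-01]]), 'force': array([-0.05403233, -0.09477595,  0.36945288]), 'wrist_torque': array([-0.00099254, -0.01116675,  0.03502747]), 'grasp_force': 0.0, 'gripper_width': 85.19649621431414}
{'camera_matrix': array([[439.3556464 ,   0.        , 321.67793759],
       [  0.        , 439.3556464 , 232.57572528],
       [  0.        ,   0.        ,   1.        ]]), 'view': array([[ 2.95859855e-02, -9.99442519e-01,  1.54699795e-
[... 644 characters left out ...]
 [-7.17290654e-01,  8.41274646e-02, -6.91676721e-01,
         1.35416230e+03],
       [ 0.00000000e+00,  0.00000000e+00,  0.00000000e+00,
         1.00000000e+00]])}
{'camera_matrix': array([[397.56206695,   0.        , 323.07336386],
       [  0.        , 397.56206695, 238.42657447],
       [  0.        ,   0.        ,   1.        ]]), 'tool_from_camera': array([[-1.01607005e-03, -9.44934715e-01, -3.27257316e-01,
         8.34413723e+01],
       [ 9.99998062e-01, -1.51202077e-03,  1.26106526e-03,
         1.01870397e+00],
       [-1.68644420e-03, -3.27255401e-01,  9.44934420e-01,
        -1.43370770e+02],
       [ 0.00000000e+00,  0.00000000e+00,  0.00000000e+00,
         1.00000000e+00]])}
```

View pics/top0.png

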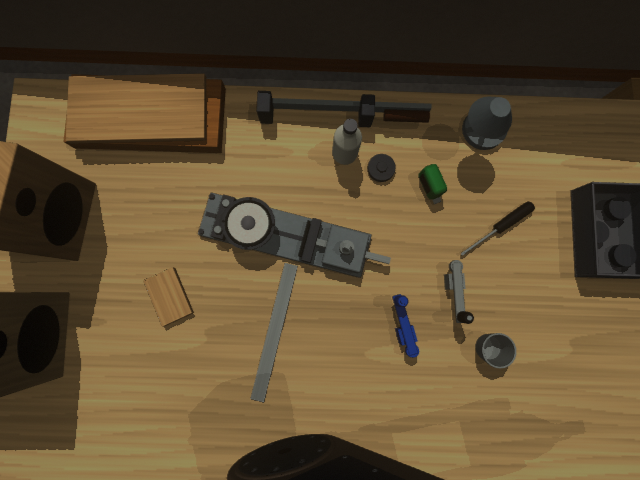

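View pics/scene0.png

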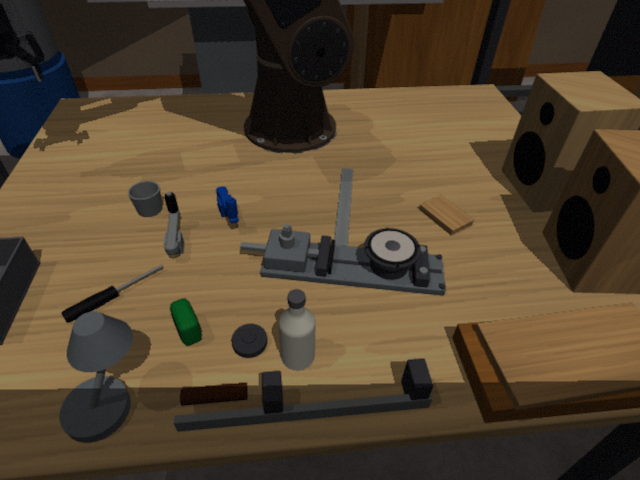

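Top view: the steel crank is at (457,290), with its counterweight at (455,265) and black handle at (465,317). Candidates are that steel crank and the blue look-alike at (405,325). I choose the steel one. The shaft is near (347,247) and the speaker at (248,222). One close crop composite will check this.

Run:
```python
import cv2,numpy as np
t=cv2.imread("pics/top0.png");s=cv2.imread("pics/scene0.png")
def c(im,x,y,w,h,k):
    o=cv2.resize(im[y:y+h,x:x+w],None,fx=k,fy=k,interpolation=cv2.INTER_CUBIC)
    o=cv2.convertScaleAbs(o,alpha=1.5,beta=10)
    for i in range(0,w,10):
        cv2.line(o,(i*k,0),(i*k,6),(0,0,255),1)
        if i%20==0: cv2.putText(o,str(x+i),(i*k,16),0,.35,(0,0,255))
    for i in range(0,h,10):
        cv2.line(o,(0,i*k),(6,i*k),(0,0,255),1); cv2.putText(o,str(y+i),(8,i*k+4),0,.35,(0,0,255))
    return o
a=c(t,430,250,50,75,8); b=c(t,320,220,50,75,8)
cv2.imwrite("pics/crop1.png",np.hstack([a,b]))
```

```text
(no output)
```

View pics/crop1.png

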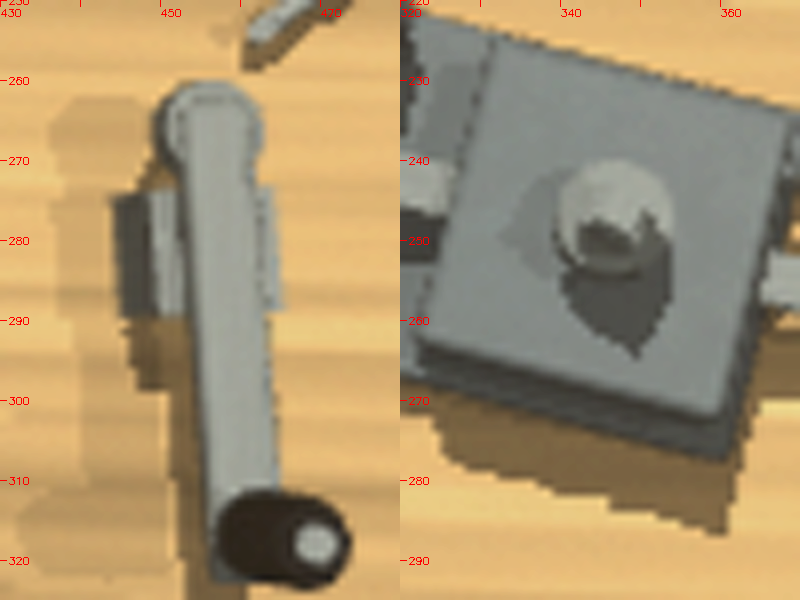

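```bash
cat > h.py <<'E'
from rig import env
import numpy as np
def ray(name,uv,z,obs=None):
    """world point at height z (mm) seen at pixel uv"""
    p=env.camera_params(name); K=p["camera_matrix"]
    d=np.linalg.inv(K)@np.array([*uv,1.])
    if name=="wrist":
        T=p["tool_from_camera"]; o=obs or env.observe(); R=np.array(o["orientation"])
        c=R@T[:3,3]+o["ee_pos"]; d=R@T[:3,:3]@d
    else:
        V=p["view"]; R=V[:3,:3]; c=-R.T@V[:3,3]; d=R.T@d
    return c+d*(z-c[2])/d[2]
def proj(name,P,obs=None):
    p=env.camera_params(name); K=p["camera_matrix"]; P=np.array(P,float)
    if name=="wrist":
        T=p["tool_from_camera"]; o=obs or env.observe(); R=np.array(o["orientation"])
        q=T[:3,:3].T@(R.T@(P-o["ee_pos"])-T[:3,3])
    else: V=p["view"]; q=V[:3,:3]@P+V[:3,3]
    q=K@q; return q[:2]/q[2]
E
python3 - <<'E'
from h import *
r=lambda u,v,z:ray("top",(u,v),z)
a=r(456.8,262,46);b=r(459.5,300,46);print("arm",a,b,np.arctan2(*(b-a)[1::-1]))
u=(b-a)[:2]/np.linalg.norm((b-a)[:2]); print("hub from end",a[:2]+40*u)
print("hubrow",r(456,281,36)); print("handle top",r(469.3,317.8,93))
print("boss",r(347,247,80))
q=[(331.5,225),(368.5,233.5),(322.5,262),(359.5,271.5)]
Q=[r(*p,55) for p in q];print(np.mean(Q,0));
for i,j in((1,0),(3,2)): d=Q[j]-Q[i];print(np.linalg.norm(d),np.arctan2(d[1],d[0]))
for i,j in((2,0),(3,1)): d=Q[j]-Q[i];print(np.linalg.norm(d),np.arctan2(d[1],d[0]))
print("spk",r(248,222,62))
for q in ((482,350,60),(405,325,30),(460,256,5)):print(r(*q))
E
```

```text
arm [ 540.71635498 -278.85791053   46.        ] [ 460.07135101 -283.57380449   46.        ] -3.083181973816545
hub from end [ 500.78457173 -281.19300937]
hubrow [ 500.3971494 -279.815217    36.       ]
handle top [ 425.50816404 -287.46210218   93.        ]
boss [562.06949735 -39.61191338  80.        ]
[562.77954354 -38.24157698  55.        ]
81.28921605732002 1.3741979283478147
80.7956779531871 1.3500453265739694
81.71057406527868 -0.20916133822511357
83.6696021565789 -0.2150482119923112
spk [610.79897781 170.67419584  62.        ]
[ 359.48837211 -324.19374073   60.        ]
[ 403.63007302 -170.93534607   30.        ]
[ 557.77532085 -299.47589641    5.        ]
```

Candidates: steel crank at (457,290) and blue look-alike at (405,325). The crop shows the grey steel crank with its hub at about (457,281), so that is the one. I'll move over it now.

Call:
play_rows(
  moves="0.0265 -0.0157 0.002 0 0 0 0;0.0265 -0.0157 0.002 0 0 0 0;0.0265 -0.0157 0.002 0 0 0 0;0.0265 -0.0157 0.002 0 0 0 0;0.0265 -0.0157 0.002 0 0 0 0",
  newtons=60,
)

```text
clock: 0.52
ee_pos: [292.4, -507.6, 220.9]
orientation: [[0.958, 0.288, -0.0], [0.288, -0.958, 0.001], [-0.0, -0.001, -1.0]]
force: [0.6, -0.9, -0.2]
gripper_width: 85.0
grasp_force: 0.0
```

Call:
play_rows(
  moves="0.0265 -0.0157 0.002 0 0 0 0;0.0265 -0.0157 0.002 0 0 0 0;0.0265 -0.0157 0.002 0 0 0 0;0.0265 -0.0157 0.002 0 0 0 0;0.0265 -0.0157 0.002 0 0 0 0",
)

```text
clock: 0.93
ee_pos: [396.7, -394.1, 211.0]
orientation: [[0.957, 0.289, -0.0], [0.289, -0.957, 0.0], [-0.0, -0.0, -1.0]]
force: [1.0, -0.7, -0.3]
gripper_width: 85.3
grasp_force: 0.0
```

Call:
play_rows(
  moves="0.0265 -0.0157 0.002 0 0 0 0;0.0265 -0.0157 0.002 0 0 0 0;0.0265 -0.0157 0.002 0 0 0 0;0.0265 -0.0157 0.002 0 0 0 0;0.0265 -0.0157 0.002 0 0 0 0",
)

```text
clock: 1.35
ee_pos: [500.9, -280.7, 201.0]
orientation: [[0.957, 0.289, -0.0], [0.289, -0.957, 0.0], [-0.0, -0.0, -1.0]]
force: [0.6, -0.5, -0.1]
gripper_width: 85.6
grasp_force: 0.0
```

Call:
play_rows(
  moves="0 0 0 0 0 0.11 0;0 0 0 0 0 0.11 0;0 0 0 0 0 0 0;0 0 0 0 0 0 0;0 0 0 0 0 0 0",
)

```text
clock: 1.77
ee_pos: [500.0, -282.3, 201.2]
orientation: [[0.997, 0.076, -0.0], [0.076, -0.997, 0.0], [-0.0, -0.0, -1.0]]
force: [0.6, -0.5, 0.5]
gripper_width: 85.9
grasp_force: 0.0
```

Run:
```python
from h import *
import cv2
o=env.observe();im=env.get_image("wrist");cv2.imwrite("pics/w1.png",im[...,::-1])
print(o["clock"],o["ee_pos"],o["orientation"],o["force"],o["joints"])
for P in ((500.6,-281,36),(425.5,-287.5,93)):print(proj("wrist",P,o))
```

```text
1.7667 [ 499.97441404 -282.28594135  201.19409744] [[ 9.97103530e-01  7.60558442e-02 -2.42792636e-04]
 [ 7.60558870e-02 -9.97103541e-01  1.72179139e-04]
 [-2.28994167e-04 -1.90146236e-04 -9.99999956e-01]] [ 0.5821941  -0.53557727  0.53213596] [-5.66790790e-01  4.07891665e-01  1.80546326e+00  1.85992059e-05
  9.28535005e-01  9.27865010e-01]
[319.52410559 210.36016124]
[320.44440278 330.94672495]
```

View pics/w1.png

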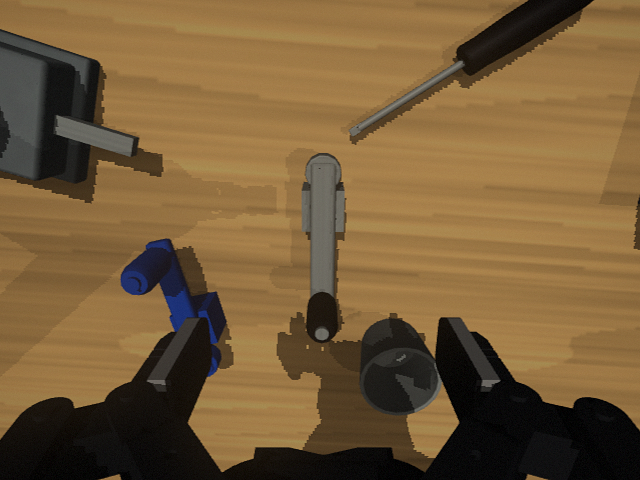

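The wrist view shows the grey crank's hub centre at (323.5,207), its handle top at (321,333), and the arm nearly parallel to the tool's x axis. The blue one is off to the left.

Run:
```python
from h import *
o=env.observe();R=o["orientation"]
for n,u,v,z in (("hub",323.5,207,36),("handle",321,333,93),("armend",322.5,162,46),("armfar",323,285,46)):
    P=ray("wrist",(u,v),z,o);print(n,P,R.T@(P-o["ee_pos"]))
```

```text
hub [ 503.61494451 -284.11816527   36.        ] [  3.51240378   1.98616703 165.25911819]
handle [ 423.79160653 -288.11429544   93.        ] [-7.63914855e+01 -4.50703068e-02  1.08268094e+02]
armend [ 540.59567817 -280.57578155   46.        ] [ 40.65379668   1.23868401 155.25505166]
armfar [ 439.80487965 -288.45370461   46.        ] [-60.44406201   1.50246378 155.2662311 ]
```

Call:
play_rows(
  moves="0.0008 0.0013 0.036 0 0 0 0;0 0 0.036 0 0 0 0;0 0 0.036 0 0 0 0;0 0 0.036 0 0 0 0;0 0 0.030 0 0 0 0",
)

```text
clock: 2.23
ee_pos: [500.4, -283.4, 25.2]
orientation: [[0.997, 0.074, -0.001], [0.074, -0.997, 0.0], [-0.001, -0.0, -1.0]]
force: [-0.6, 0.2, -0.6]
gripper_width: 85.4
grasp_force: 0.0
```

Call:
play_rows(
  moves="0 0 0.015 0 0 0 0;0 0 0.010 0 0 0 0;0 0 0 0 0 0 60;0 0 0 0 0 0 110;0 0 0 0 0 0 130",
)

```text
clock: 2.65
ee_pos: [501.8, -284.0, 3.5]
orientation: [[0.997, 0.073, 0.002], [0.073, -0.997, -0.001], [0.001, 0.001, -1.0]]
force: [0.3, -0.6, -0.4]
gripper_width: 51.4
grasp_force: 0.0
```

Call:
play_rows(
  moves="0 0 0 0 0 0 160;0 0 0 0 0 0 200;0 0 0 0 0 0 255;0 0 0 0 0 0 255;0 0 0 0 0 0 255",
)

```text
clock: 3.07
ee_pos: [501.8, -283.8, 3.8]
orientation: [[0.997, 0.073, 0.002], [0.073, -0.997, -0.001], [0.002, 0.001, -1.0]]
force: [-2.2, 2.0, 8.9]
gripper_width: 33.3
grasp_force: 59.8
```

Call:
play_rows(
  moves="0 0 0 0 0 0 255;0 0 0 0 0 0 255;0 0 0 0 0 0 255;0 0 0 0 0 0 255;0 0 0 0 0 0 255",
)

```text
clock: 3.48
ee_pos: [501.9, -283.8, 3.9]
orientation: [[0.997, 0.073, 0.002], [0.073, -0.997, -0.001], [0.002, 0.001, -1.0]]
force: [-1.4, 1.6, 9.7]
gripper_width: 33.0
grasp_force: 59.8
```

Call:
play_rows(
  moves="0 0 -0.010 0 0 0 255;0 0 -0.036 0 0 0 255;0 0 -0.036 0 0 0 255;0 0 -0.036 0 0 0 255;0 0 -0.036 0 0 0 255",
)

```text
clock: 3.9
ee_pos: [500.8, -283.1, 159.1]
orientation: [[0.997, 0.073, 0.0], [0.073, -0.997, -0.0], [0.0, 0.0, -1.0]]
force: [1.3, -1.2, -3.2]
gripper_width: 33.1
grasp_force: 61.0
```

Call:
play_rows(
  moves="0.0115 -0.026 0 0 0 0 255;0.0115 -0.026 0 0 0 0 255;0.0115 -0.026 0 0 0 0 255;0.0115 -0.026 0 0 0 0 255;0.0115 -0.026 0 0 0 0 255",
)

```text
clock: 4.32
ee_pos: [549.2, -148.3, 157.7]
orientation: [[0.997, 0.073, 0.001], [0.073, -0.997, -0.0], [0.001, 0.0, -1.0]]
force: [0.1, 0.8, -2.9]
gripper_width: 33.2
grasp_force: 61.1
```

Call:
play_rows(
  moves="0 0 0 0 0 0.094 255;0 0 0 0 0 0.094 255;0 0 0 0 0 0.094 255;0 0 0 0 0 0 255;0 0 0 0 0 0 255",
)

```text
clock: 4.73
ee_pos: [549.0, -149.5, 157.2]
orientation: [[0.979, -0.205, 0.001], [-0.205, -0.979, -0.0], [0.001, 0.0, -1.0]]
force: [-0.2, -0.9, -3.2]
gripper_width: 32.9
grasp_force: 61.2
```

Run:
```python
from h import *
import cv2
o=env.observe();im=env.get_image("wrist");cv2.imwrite("pics/w2.png",im[...,::-1])
print(o["clock"],o["ee_pos"],o["orientation"],o["force"],o["joints"])
P=np.array([562,-39,105.]);u=proj("wrist",P,o);print(u)
a=cv2.convertScaleAbs(im[...,::-1],alpha=1.5,beta=10)
x,y=np.clip((u-[45,50]).astype(int),0,[540,380])
b=cv2.resize(a[y:y+100,x:x+90],(720,800),interpolation=cv2.INTER_CUBIC)[:600]
cv2.imwrite("pics/w2c.png",np.hstack([b[:600,:720]]));print("crop origin",x,y,"x8")
```

```text
4.7333 [ 549.03679959 -149.48023591  157.16080083] [[ 9.78829244e-01 -2.04677024e-01  7.92193060e-04]
 [-2.04676873e-01 -9.78829559e-01 -2.67663924e-04]
 [ 8.30206639e-04  9.98536781e-05 -9.99999650e-01]] [-0.1554217  -0.94501541 -3.16064842] [-3.19086976e-01  4.54941080e-01  1.85890281e+00 -7.66748836e-06
  8.26912595e-01  1.45784823e+00]
[115.62958197 284.94502534]
crop origin 70 234 x8
```

View pics/w2.png

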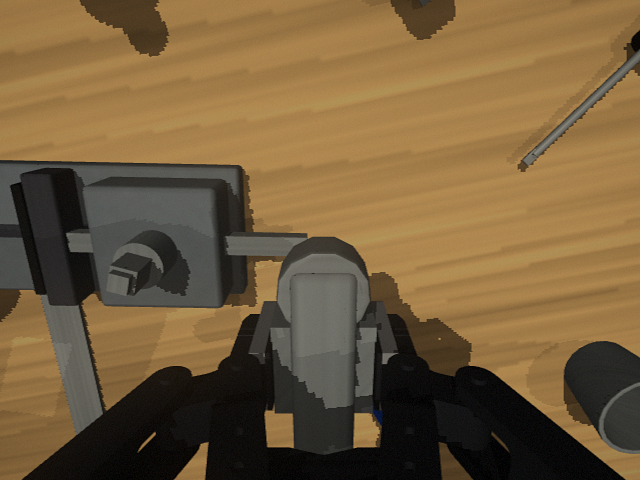

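View pics/w2c.png

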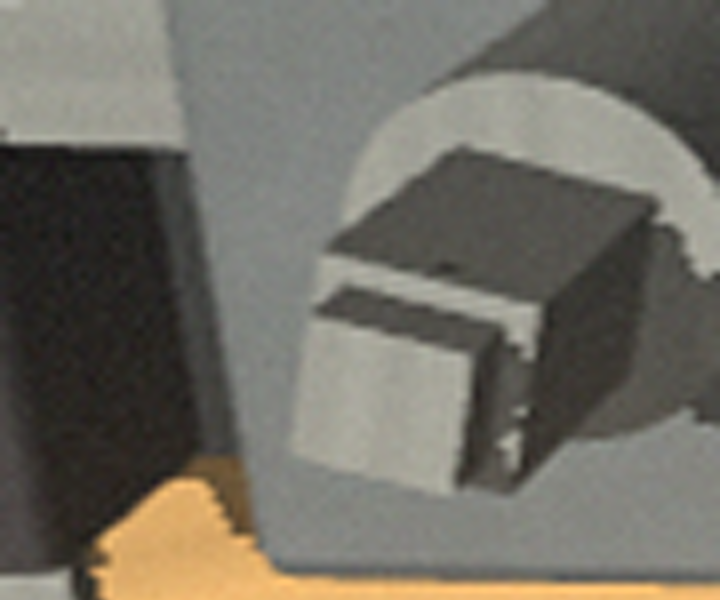

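The shaft top is a square with its corners readable in the crop. It is turned relative to the vise body, so I measure its yaw directly.

Run:
```python
from h import *
o=env.observe();o=dict(o);R=np.array(o["orientation"])
def sq(c,z):
    P=np.array([ray("wrist",(70+x/8,234+y/8),z,o) for x,y in c]);
    return P
P=sq([(317,317),(475,352),(455,495),(290,455)],105);print("top",P.mean(0))
for i in range(4):
    d=P[(i+1)%4]-P[i];print(np.linalg.norm(d),(np.arctan2(d[1],d[0])+np.pi/4)%(np.pi/2)-np.pi/4)
Q=sq([(325,255),(545,305),(515,490)],100);print("sh",(Q[0]+Q[2])/2)
for i in range(2):
    d=Q[i+1]-Q[i];print(np.linalg.norm(d),(np.arctan2(d[1],d[0])+np.pi/4)%(np.pi/2)-np.pi/4)
B=sq([(460,150),(660,200)],80);d=B[1]-B[0];print(np.linalg.norm(d),np.arctan2(d[1],d[0])%(np.pi/2))
z=o["ee_pos"][2]-3.9
for n,u,v,h in (("armL",289,274,46),("armR",352,274,46)):
    q=ray("wrist",(u,v),z+h,o);print(n,R.T@(q-o["ee_pos"]))
```

```text
top [561.81499481 -40.55507733 105.        ]
10.483258130548405 -0.4548823129953714
11.128899101569003 -0.4856165081387007
11.145283957011939 -0.4827527589792251
10.859172163054419 -0.5470715533988628
sh [561.7717589  -40.66790462 100.        ]
14.900985687950122 -0.4594786153086976
14.73611800813157 -0.49848077834767235
14.810753389503118 1.090420806285528
armL [ 38.61168214  -7.99769565 -42.08064999]
armR [ 38.58102633   9.52497406 -42.07926116]
```

Call:
play_rows(
  moves="-0.0023 -0.0275 0 0 0 0 255;-0.0023 -0.0275 0 0 0 0 255;-0.0023 -0.0275 0 0 0 0 255;-0.0023 -0.0275 0 0 0 0 255;0 0 0 0 0 0 255",
)

```text
clock: 5.2
ee_pos: [563.1, -36.4, 156.6]
orientation: [[0.979, -0.203, 0.0], [-0.203, -0.979, 0.001], [0.0, -0.001, -1.0]]
force: [-1.0, -0.3, -2.2]
gripper_width: 33.3
grasp_force: 61.5
```

Call:
play_rows(
  moves="0 0 0 0 0 0.0915 255;0 0 0 0 0 0.0915 255;0 0 0 0 0 0.0915 255;0 0 0.02 0 0 0 255;0 0 0.02 0 0 0 255",
)

```text
clock: 5.62
ee_pos: [563.9, -40.4, 117.1]
orientation: [[0.886, -0.463, 0.003], [-0.463, -0.886, -0.0], [0.003, -0.001, -1.0]]
force: [-0.5, -0.4, -4.3]
gripper_width: 33.3
grasp_force: 61.7
```

Call:
play_rows(
  moves="0 0 0 0 0 0 255;0 0 0 0 0 0 255;0 0 0 0 0 0 255;0 0 0 0 0 0 255;0 0 0 0 0 0 255",
)

```text
clock: 6.03
ee_pos: [563.5, -40.2, 117.3]
orientation: [[0.885, -0.465, 0.002], [-0.465, -0.885, -0.0], [0.001, -0.001, -1.0]]
force: [-0.6, 0.7, -2.9]
gripper_width: 33.2
grasp_force: 61.2
```

Run:
```python
from h import *
o=env.observe();R=o["orientation"];print(o["ee_pos"],R,o["force"],R.T@(np.array([562.4,-40,0])-o["ee_pos"]))
```

```text
[563.50112339 -40.16737764 117.34969573] [[ 8.85439452e-01 -4.64752166e-01  1.54931988e-03]
 [-4.64752456e-01 -8.85440636e-01 -1.89321055e-04]
 [ 1.45981815e-03 -5.52417886e-04 -9.99998782e-01]] [-0.56073591  0.71720196 -2.9155467 ] [ -1.22407648   0.42837259 117.3478151 ]
```

Call:
play_rows(
  moves="-0.0012 0.0004 0 0 0 0 255;0 0 0 0 0 0 255;0 0 0.004 0 0 0 255;0 0 0.004 0 0 0 255;0 0 0 0 0 0 255",
  newtons=30,
)

```text
clock: 6.45
ee_pos: [561.1, -39.7, 107.4]
orientation: [[0.885, -0.465, -0.001], [-0.465, -0.885, 0.0], [-0.001, 0.0, -1.0]]
force: [-0.7, -0.0, -3.4]
gripper_width: 33.4
grasp_force: 61.3
```

Call:
play_rows(
  moves="0 0 0.001 0 0 0 255;0 0 0.001 0 0 0 255;0 0 0.001 0 0 0 255;0 0 0.001 0 0 0 255;0 0 0.0 0 0 0 255",
)

```text
clock: 6.87
ee_pos: [561.5, -39.8, 104.1]
orientation: [[0.885, -0.465, -0.0], [-0.465, -0.885, 0.0], [-0.0, 0.0, -1.0]]
force: [0.4, 0.3, -4.0]
gripper_width: 33.6
grasp_force: 61.3
```

Call:
play_rows(
  moves="0 0 0.001 0 0 0 255;0 0 0.001 0 0 0 255;0 0 0.001 0 0 0 255;0 0 0 0 0 0 255;0 0 0 0 0 0 255",
)

```text
clock: 7.28
ee_pos: [562.4, -39.7, 101.5]
orientation: [[0.885, -0.465, 0.001], [-0.465, -0.885, 0.0], [0.001, -0.001, -1.0]]
force: [3.7, 3.9, -1.7]
gripper_width: 32.9
grasp_force: 61.8
```

Call:
play_rows(
  moves="0 0 0.001 0 0 0 255;0 0 0 0 0 0 255;0 0 0.001 0 0 0 255;0 0 0 0 0 0 255;0 0 0 0 0 0 255",
)

```text
clock: 7.7
ee_pos: [562.4, -39.6, 99.4]
orientation: [[0.885, -0.465, 0.001], [-0.465, -0.885, 0.0], [0.001, -0.001, -1.0]]
force: [5.1, 4.4, -2.6]
gripper_width: 33.1
grasp_force: 61.8
```

Call:
play_rows(
  moves="0.0002 -0.0004 0.001 0 0 0 255;0 0 0.0015 0 0 0 255;0 0 0.0015 0 0 0 255;0 0 0.001 0 0 0 255;0 0 0 0 0 0 255",
)

```text
clock: 8.12
ee_pos: [562.5, -39.5, 94.2]
orientation: [[0.885, -0.465, 0.001], [-0.465, -0.885, -0.0], [0.001, -0.0, -1.0]]
force: [6.5, 2.5, -3.3]
gripper_width: 33.2
grasp_force: 61.7
```

Call:
play_rows(
  moves="0 0 0.001 0 0 0 255;0 0 0.001 0 0 0 255;0 0 0.001 0 0 0 255;0 0 0.001 0 0 0 255;0 0 0 0 0 0 255",
)

```text
clock: 8.53
ee_pos: [562.5, -39.5, 90.2]
orientation: [[0.885, -0.465, 0.001], [-0.465, -0.885, 0.0], [0.001, -0.0, -1.0]]
force: [5.0, 2.1, -2.5]
gripper_width: 32.9
grasp_force: 61.8
```

Call:
play_rows(
  moves="0 0 0.001 0 0 0 255;0 0 0.001 0 0 0 255;0 0 0.001 0 0 0 255;0 0 0.001 0 0 0 255;0 0 0 0 0 0 255",
)

```text
clock: 8.95
ee_pos: [562.5, -39.5, 86.3]
orientation: [[0.885, -0.465, 0.001], [-0.465, -0.885, 0.0], [0.001, -0.0, -1.0]]
force: [4.6, 2.3, -1.5]
gripper_width: 33.1
grasp_force: 61.8
```

Call:
play_rows(
  moves="0 0 0.001 0 0 0 255;0 0 0.0005 0 0 0 255;0 0 0.0005 0 0 0 255;0 0 0 0 0 0 255;0 0 0 0 0 0 255",
)

```text
clock: 9.37
ee_pos: [562.5, -39.5, 84.3]
orientation: [[0.885, -0.465, 0.001], [-0.465, -0.885, 0.0], [0.001, -0.0, -1.0]]
force: [4.6, 3.0, -0.7]
gripper_width: 33.2
grasp_force: 61.9
```

Call:
play_rows(
  moves="0 0 0 0 0 0 200;0 0 0 0 0 0 120;0 0 0 0 0 0 60;0 0 0 0 0 0 0;0 0 0 0 0 0 0",
)

```text
clock: 9.78
ee_pos: [561.5, -39.6, 84.1]
orientation: [[0.885, -0.465, -0.001], [-0.465, -0.885, 0.0], [-0.001, 0.0, -1.0]]
force: [0.4, -0.2, -0.1]
gripper_width: 79.5
grasp_force: 0.0
```

Call:
play_rows(
  moves="0 0 0 0 0 0 0;0 0 -0.01 0 0 0 0;0 0 -0.035 0 0 0 0;0 0 -0.035 0 0 0 0;0 0 -0.035 0 0 0 0",
)

```text
clock: 10.2
ee_pos: [561.4, -39.5, 201.1]
orientation: [[0.885, -0.465, -0.001], [-0.465, -0.885, 0.0], [-0.001, 0.0, -1.0]]
force: [1.8, -0.7, 0.4]
gripper_width: 85.6
grasp_force: 0.0
```

Call:
play_rows(
  moves="-0.019 0 0 0 0 0 0;-0.019 0 0 0 0 0 0;-0.019 0 0 0 0 0 0;-0.019 0 0 0 0 0 0;0 0 0 0 0 0 0",
)

```text
clock: 10.62
ee_pos: [491.5, -3.0, 199.9]
orientation: [[0.886, -0.465, -0.002], [-0.465, -0.886, 0.0], [-0.002, 0.001, -1.0]]
force: [0.0, -0.1, 0.9]
gripper_width: 85.7
grasp_force: 0.0
```

Run:
```python
from h import *
import cv2
o=env.observe();im=env.get_image("wrist")[...,::-1];t=env.get_image("top")[...,::-1]
print(o["clock"],o["ee_pos"],o["orientation"],o["force"],o["joints"])
a=np.array([562.2,-40,0]);d=np.array([-.885,.465,0])
for s,z in ((75,173),(88,126),(-40,126),(0,116)):print(s,z,proj("wrist",a+d*s+[0,0,z],o),proj("top",a+d*s+[0,0,z]))
c=cv2.resize(t[170:290,190:400],None,fx=3,fy=3,interpolation=cv2.INTER_CUBIC)[:, :400]
cv2.imwrite("pics/w3.png",cv2.convertScaleAbs(im,alpha=1.5,beta=10))
cv2.imwrite("pics/t3.png",cv2.resize(t[170:290,190:400],None,fx=3.8,fy=3.8,interpolation=cv2.INTER_CUBIC))
```

```text
10.6167 [491.45345005  -3.03891072 199.90393734] [[ 8.85547436e-01 -4.64545183e-01 -1.87413577e-03]
 [-4.64545344e-01 -8.85549255e-01  3.74797089e-04]
 [-1.83374971e-03  5.38720443e-04 -9.99998174e-01]] [ 0.02350883 -0.12066081  0.92700605] [-6.80620046e-02  3.00391395e-01  1.98527067e+00  3.25836951e-04
  8.57825906e-01  1.98564248e+00]
75 173 [319.33275477 280.28750399] [331.18720705 276.87070521]
88 126 [319.96623149 266.35734455] [327.03136046 283.6310187 ]
-40 126 [319.19978215  24.16441923] [358.64288626 227.02405228]
0 116 [319.59598184 109.97485144] [348.50676189 245.04079263]
```

View pics/w3.png

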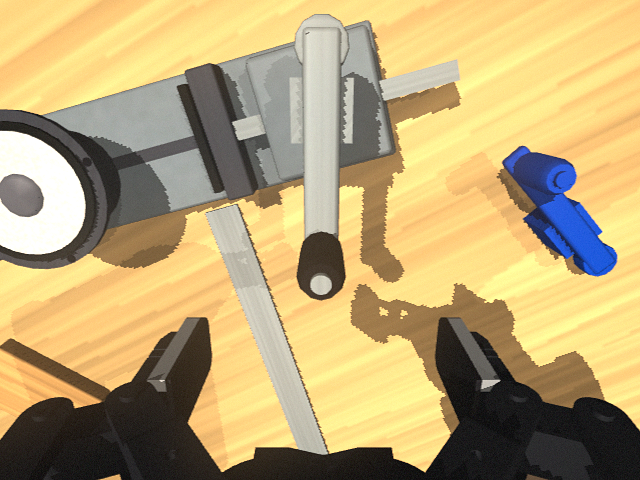

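The crank sits on the shaft: the handle top is at (321,284) against a predicted (319,280), and the arm end also fits. Now I'll grip the handle.

Call:
play_rows(
  moves="0.004 0 0 0 0 0 0;0 0 0.03 0 0 0 0;0 0 0.025 0 0 0 0;0 0 0.014 0 0 0 0;0 0 0 0 0 0 80",
  newtons=40,
)

```text
clock: 11.13
ee_pos: [497.5, -6.5, 127.8]
orientation: [[0.885, -0.465, -0.004], [-0.465, -0.885, 0.0], [-0.004, 0.002, -1.0]]
force: [-0.8, -0.4, 0.0]
gripper_width: 75.4
grasp_force: 0.0
```

Call:
play_rows(
  moves="0 0 0 0 0 0 150;0 0 0 0 0 0 255;0 0 0 0 0 0 255;0 0 0 0 0 0 255;0 0 0 0 0 0 255",
)

```text
clock: 11.55
ee_pos: [498.8, -6.1, 131.1]
orientation: [[0.885, -0.465, 0.002], [-0.465, -0.885, -0.0], [0.001, -0.001, -1.0]]
force: [-0.2, 0.4, 2.8]
gripper_width: 23.3
grasp_force: 39.0
```

```bash
cat > ang.py <<'E'
from h import *
def rep(o,A=(561.7,-40.)):
    v=o["ee_pos"][:2]-np.array(A);th=np.arctan2(v[1],v[0]);f=o["force"][:2]
    t=np.array([np.sin(th),-np.cos(th)]);r=v/np.linalg.norm(v)
    print("t",round(o["clock"],2),"alpha",round(np.degrees(np.pi-.4834-th)%360,1),"rad",np.linalg.norm(v).round(1),"z",o["ee_pos"][2].round(1),"Ftan",(f@t).round(1),"Frad",(f@r).round(1),"Fz",o["force"][2].round(1))
if __name__=="__main__": rep(env.observe())
E
python3 ang.py
python3 - <<'E'
from h import *
print(env.observe()["ee_pos"],env.observe()["gripper_width"])
for n,u,v,z in (("cap",350,127,170),("jawface L",302,258,44),("bs",220,202,44),("bs2",213,232,44),("spk",248,222,80)):
    P=ray("top",(u,v),z); d=P[:2]-[561.7,-40]; print(n,P,"vise x,y",d@[np.cos(-.209),np.sin(-.209)],d@[np.sin(.209),np.cos(.209)])
E
```

```text
t 11.55 alpha 0.6 rad 71.4 z 131.1 Ftan 0.3 Frad 0.3 Fz 2.8
[498.84467256  -6.10614705 131.14471126] 23.30748877068044
cap [786.60020432 -34.04323179 170.        ] vise x,y 218.77020445648208 52.489833601925
jawface L [539.22734252  53.92697142  44.        ] vise x,y -41.471761209958956 87.22034921204119
bs [655.75717787 236.62771109  44.        ] vise x,y 34.615183156629534 290.12313307490524
bs2 [589.42167918 247.61456789  44.        ] vise x,y -32.55635359634339 287.10749729055385
spk [607.94416184 167.81647102  80.        ] vise x,y 2.1197091661487186 212.88897333013867
```

View pics/t3.png

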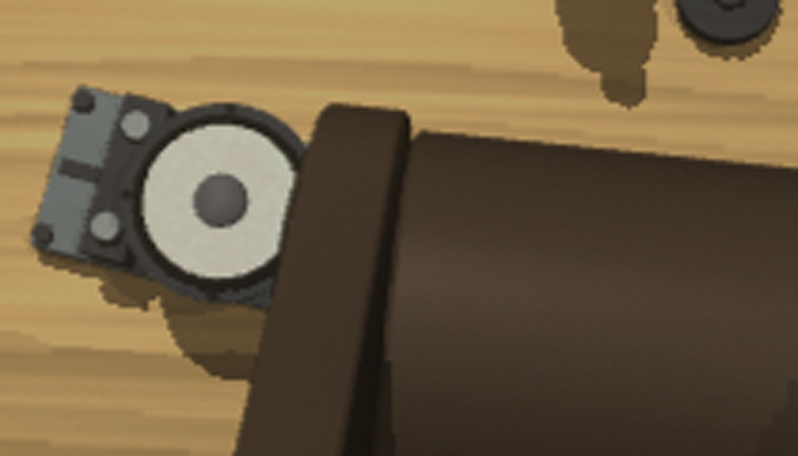

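Call:
play_rows(
  moves="0.00164 -0.01559 0 0 0 0 255;0.00485 -0.01491 0 0 0 0 255;0.00784 -0.01358 0 0 0 0 255;0.01049 -0.01165 0 0 0 0 255;0.01269 -0.00922 0 0 0 0 255",
)

```text
clock: 11.97
ee_pos: [561.3, 34.7, 130.8]
orientation: [[0.886, -0.464, -0.001], [-0.464, -0.886, -0.0], [-0.001, 0.001, -1.0]]
force: [-6.3, -2.9, 4.9]
gripper_width: 22.9
grasp_force: 40.6
```

```bash
python3 ang.py
```

```text
t 11.97 alpha 62.0 rad 74.7 z 130.8 Ftan -6.3 Frad -2.9 Fz 4.9
```

Call:
play_rows(
  moves="0.01432 -0.00638 0 0 0 0 255;0.01534 -0.00326 0 0 0 0 255;0.01568 0 0 0 0 0 255;0.01534 0.00326 0 0 0 0 255;0.01432 0.00638 0 0 0 0 255",
)

```text
clock: 12.38
ee_pos: [629.6, 0.1, 131.3]
orientation: [[0.886, -0.465, 0.002], [-0.465, -0.886, 0.001], [0.001, -0.002, -1.0]]
force: [-1.2, 5.9, 3.5]
gripper_width: 23.3
grasp_force: 40.4
```

```bash
python3 ang.py
```

```text
t 12.38 alpha 121.7 rad 78.8 z 131.3 Ftan -5.7 Frad 2.0 Fz 3.5
```

Call:
play_rows(
  moves="0.01269 0.00922 0 0 0 0 255;0.01049 0.01165 0 0 0 0 255;0.00784 0.01358 0 0 0 0 255;0.00485 0.01491 0 0 0 0 255;0.00164 0.01559 0 0 0 0 255",
)

```text
clock: 12.8
ee_pos: [632.8, -76.2, 131.3]
orientation: [[0.885, -0.465, 0.003], [-0.465, -0.885, 0.0], [0.003, -0.002, -1.0]]
force: [2.7, 6.2, 1.0]
gripper_width: 22.9
grasp_force: 40.2
```

```bash
python3 ang.py
```

```text
t 12.8 alpha 179.3 rad 79.8 z 131.3 Ftan -6.7 Frad -0.4 Fz 1.0
```

Call:
play_rows(
  moves="-0.00164 0.01559 0 0 0 0 255;-0.00485 0.01491 0 0 0 0 255;-0.00784 0.01358 0 0 0 0 255;-0.01049 0.01165 0 0 0 0 255;-0.01269 0.00922 0 0 0 0 255",
)

```text
clock: 13.22
ee_pos: [568.4, -116.3, 131.1]
orientation: [[0.885, -0.466, 0.003], [-0.466, -0.885, 0.0], [0.003, -0.001, -1.0]]
force: [6.3, 10.8, -2.7]
gripper_width: 23.2
grasp_force: 40.3
```

```bash
python3 ang.py
```

```text
t 13.22 alpha 237.3 rad 76.6 z 131.1 Ftan -7.3 Frad -10.2 Fz -2.7
```

Call:
play_rows(
  moves="-0.01432 0.0054 0.0007 0 0 0 255;-0.01534 0.00326 0 0 0 0 255;-0.01568 0 0 0 0 0 255;-0.01534 -0.00326 0 0 0 0 255;-0.01432 -0.00638 0 0 0 0 255",
)

```text
clock: 13.63
ee_pos: [502.4, -80.9, 130.8]
orientation: [[0.885, -0.465, 0.003], [-0.465, -0.885, -0.001], [0.004, -0.0, -1.0]]
force: [6.9, -2.6, 1.8]
gripper_width: 22.8
grasp_force: 41.0
```

```bash
python3 ang.py
```

```text
t 13.63 alpha 297.7 rad 72.1 z 130.8 Ftan -6.1 Frad -4.2 Fz 1.8
```

Call:
play_rows(
  moves="-0.01269 -0.00922 0 0 0 0 255;-0.01049 -0.01165 0 0 0 0 255;-0.00784 -0.01358 0 0 0 0 255;-0.00485 -0.01491 0 0 0 0 255;-0.00164 -0.01559 0 0 0 0 255",
)

```text
clock: 14.05
ee_pos: [499.4, -5.1, 130.6]
orientation: [[0.885, -0.465, 0.002], [-0.465, -0.885, -0.001], [0.003, -0.0, -1.0]]
force: [5.6, -10.1, -0.1]
gripper_width: 23.1
grasp_force: 40.5
```

```bash
python3 ang.py
```

```text
t 14.05 alpha 1.6 rad 71.5 z 130.6 Ftan -6.1 Frad -9.9 Fz -0.1
```

Call:
play_rows(
  moves="0.00164 -0.01559 0 0 0 0 255;0.00485 -0.01491 0 0 0 0 255;0.00784 -0.01358 0 0 0 0 255;0.01049 -0.01165 0 0 0 0 255;0.01269 -0.00922 0 0 0 0 255",
)

```text
clock: 14.47
ee_pos: [562.0, 35.2, 130.3]
orientation: [[0.886, -0.464, -0.001], [-0.464, -0.886, -0.001], [-0.0, 0.001, -1.0]]
force: [-5.5, -8.1, 8.0]
gripper_width: 22.6
grasp_force: 41.8
```

```bash
python3 ang.py
```

```text
t 14.47 alpha 62.5 rad 75.2 z 130.3 Ftan -5.5 Frad -8.1 Fz 8.0
```

Call:
play_rows(
  moves="0.01432 -0.00638 0 0 0 0 255;0.01534 -0.00326 0 0 0 0 255;0.01568 0 0 0 0 0 255;0.01534 0.00326 0 0 0 0 255;0.01432 0.00638 0 0 0 0 255",
)

```text
clock: 14.88
ee_pos: [629.7, 0.7, 130.7]
orientation: [[0.886, -0.465, 0.001], [-0.465, -0.886, 0.001], [0.001, -0.001, -1.0]]
force: [-3.9, 5.4, 7.6]
gripper_width: 23.6
grasp_force: 41.5
```

```bash
python3 ang.py
python3 - <<'E'
from h import *
import cv2
t=env.get_image("top")[...,::-1];w=env.get_image("scene")[...,::-1]
a=cv2.resize(t[170:290,190:390],(800,480),interpolation=cv2.INTER_CUBIC)[:300]
b=cv2.resize(w[215:305,235:455],(733,300),interpolation=cv2.INTER_CUBIC)
b=np.pad(b,((0,0),(0,67),(0,0)))
cv2.imwrite("pics/t4.png",cv2.convertScaleAbs(np.vstack([a,b]),alpha=1.4,beta=10))
E
```

```text
t 14.88 alpha 121.4 rad 79.3 z 130.7 Ftan -6.6 Frad -0.6 Fz 7.6
```

View pics/t4.png

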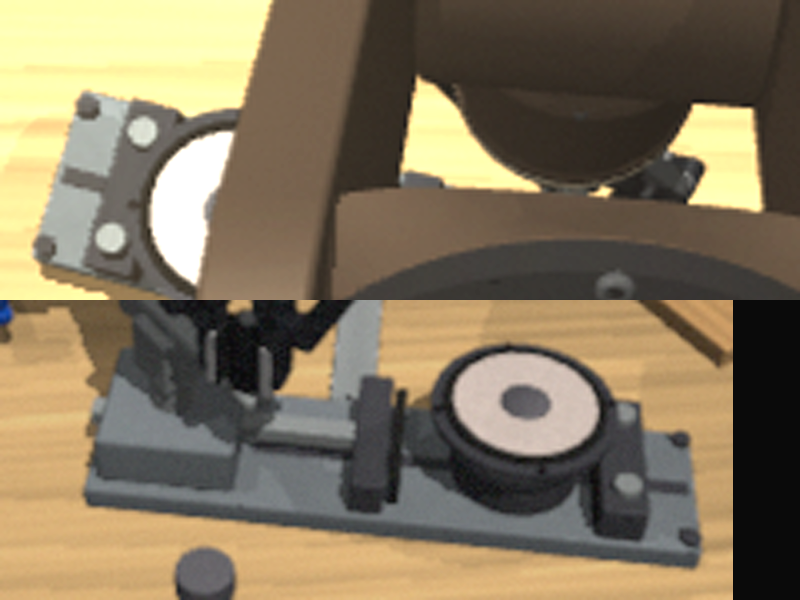

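Run:
```python
from h import *
for n,x,y,z in (("pad bottom",392,502,20),("bs bottom near left",598,528,18),("bs bottom right",640,540,18),("pad top far",404,390,44),("bs top far left",610,403,44),("bedend",697,553,18),("flangeL",432,410,76),("flangeR",620,420,76)):
    P=ray("scene",(235+x/3.333,215+(y-300)/3.333),z); d=P[:2]-[561.7,-40]; print(n,P,"vise x,y",d@[np.cos(-.209),np.sin(-.209)],d@[np.sin(.209),np.cos(.209)])
```

```text
pad bottom [633.55005747  89.68439744  20.        ] vise x,y 43.37937249197343 141.7698971609179
bs bottom near left [663.35793888 209.86999889  18.        ] vise x,y 47.60228048665623 265.52471782459486
bs bottom right [674.73788466 232.39842123  18.        ] vise x,y 54.060349131172735 289.92402782166124
pad top far [562.40436266 107.34099258  44.        ] vise x,y -29.88153423096365 144.28083078896958
bs top far left [585.26117834 234.15060684  44.        ] vise x,y -33.832790905393566 273.0732989742101
bedend [687.50515394 263.24464668  18.        ] vise x,y 60.149759109112985 322.74798059552654
flangeL [612.60614263 112.93852862  76.        ] vise x,y 18.06641240332746 160.17251211450247
flangeR [630.58147041 221.8995172   76.        ] vise x,y 13.043158808615681 270.49194088142445
```

Call:
play_rows(
  moves="0.01269 0.00922 0 0 0 0 255;0.01049 0.01165 0 0 0 0 255;0.00784 0.01358 0 0 0 0 255;0.00485 0.01491 0 0 0 0 255;0.00164 0.01559 0 0 0 0 255",
)

```text
clock: 15.4
ee_pos: [633.6, -75.3, 131.0]
orientation: [[0.885, -0.465, 0.004], [-0.465, -0.885, 0.0], [0.004, -0.002, -1.0]]
force: [2.5, 5.6, 4.0]
gripper_width: 23.0
grasp_force: 41.2
```

```bash
python3 ang.py
```

```text
t 15.4 alpha 178.5 rad 80.1 z 131.0 Ftan -6.1 Frad -0.2 Fz 4.0
```

Call:
play_rows(
  moves="-0.00164 0.01559 0 0 0 0 255;-0.00485 0.01491 0 0 0 0 255;-0.00784 0.01358 0 0 0 0 255;-0.01049 0.01165 0 0 0 0 255;-0.01269 0.00922 0 0 0 0 255",
)

```text
clock: 15.82
ee_pos: [569.8, -116.1, 131.0]
orientation: [[0.885, -0.466, 0.005], [-0.466, -0.885, -0.001], [0.005, -0.001, -1.0]]
force: [6.3, 3.4, 3.2]
gripper_width: 22.9
grasp_force: 41.4
```

```bash
python3 ang.py
```

```text
t 15.82 alpha 236.2 rad 76.5 z 131.0 Ftan -6.6 Frad -2.7 Fz 3.2
```

Call:
play_rows(
  moves="-0.01432 0.00638 0 0 0 0 255;-0.01534 0.00326 0 0 0 0 255;-0.01568 0 0 0 0 0 255;-0.01534 -0.00326 0 0 0 0 255;-0.01432 -0.00638 0 0 0 0 255",
)

```text
clock: 16.23
ee_pos: [502.4, -80.9, 130.8]
orientation: [[0.885, -0.465, 0.003], [-0.465, -0.885, -0.001], [0.004, -0.0, -1.0]]
force: [6.5, -3.7, 2.1]
gripper_width: 22.7
grasp_force: 41.3
```

```bash
python3 ang.py
```

```text
t 16.23 alpha 297.7 rad 72.1 z 130.8 Ftan -6.8 Frad -3.3 Fz 2.1
```

Call:
play_rows(
  moves="-0.01269 -0.00922 0 0 0 0 255;-0.01049 -0.01165 0 0 0 0 255;-0.00784 -0.01358 0 0 0 0 255;-0.00485 -0.01491 0 0 0 0 255;-0.00164 -0.01559 0 0 0 0 255",
)

```text
clock: 16.65
ee_pos: [499.4, -5.0, 130.6]
orientation: [[0.885, -0.465, 0.002], [-0.465, -0.885, -0.001], [0.003, -0.0, -1.0]]
force: [6.7, -10.6, -2.0]
gripper_width: 23.2
grasp_force: 40.8
```

```bash
python3 ang.py
```

```text
t 16.65 alpha 1.6 rad 71.5 z 130.6 Ftan -6.0 Frad -11.0 Fz -2.0
```

Call:
play_rows(
  moves="0.00164 -0.01559 0 0 0 0 255;0.00485 -0.01491 0 0 0 0 255;0.00784 -0.01358 0 0 0 0 255;0.01049 -0.01165 0 0 0 0 255;0.01269 -0.00922 0 0 0 0 255",
)

```text
clock: 17.07
ee_pos: [562.0, 35.1, 130.3]
orientation: [[0.886, -0.464, -0.001], [-0.464, -0.886, -0.001], [-0.0, 0.001, -1.0]]
force: [-6.5, -8.6, 7.7]
gripper_width: 23.7
grasp_force: 42.0
```

```bash
python3 ang.py
```

```text
t 17.07 alpha 62.5 rad 75.1 z 130.3 Ftan -6.4 Frad -8.6 Fz 7.7
```

Call:
play_rows(
  moves="0.00462 -0.00246 0 0 0 0 255;0.00478 -0.00213 0 0 0 0 255;0.00492 -0.00179 0 0 0 0 255;0.00503 -0.00144 0 0 0 0 255;0.00512 -0.00109 0 0 0 0 255",
)

```text
clock: 17.48
ee_pos: [587.7, 31.8, 130.5]
orientation: [[0.885, -0.465, -0.0], [-0.465, -0.885, 0.0], [-0.001, -0.0, -1.0]]
force: [-5.6, 5.1, 11.9]
gripper_width: 22.9
grasp_force: 42.3
```

```bash
python3 ang.py
```

```text
t 17.48 alpha 82.2 rad 76.4 z 130.5 Ftan -7.0 Frad 2.9 Fz 11.9
```

Call:
play_rows(
  moves="0.00518 -0.00073 0 0 0 0 255;0.00522 -0.00037 0 0 0 0 255;0.00524 0 0 0 0 0 255;0.00522 0.00037 0 0 0 0 255;0.00518 0.00073 0 0 0 0 255",
)

```text
clock: 17.9
ee_pos: [611.3, 20.0, 130.7]
orientation: [[0.885, -0.465, 0.001], [-0.465, -0.885, 0.001], [0.0, -0.001, -1.0]]
force: [-2.7, 7.6, 9.9]
gripper_width: 22.8
grasp_force: 42.0
```

```bash
python3 ang.py
```

```text
t 17.9 alpha 101.9 rad 77.8 z 130.7 Ftan -7.0 Frad 4.1 Fz 9.9
```

Call:
play_rows(
  moves="0.00512 0.00109 0 0 0 0 255;0.00503 0.00144 0 0 0 0 255;0.00492 0.00179 0 0 0 0 255;0.00478 0.00213 0 0 0 0 255;0.00462 0.00246 0 0 0 0 255",
)

```text
clock: 18.32
ee_pos: [629.4, 0.8, 130.8]
orientation: [[0.885, -0.465, 0.002], [-0.465, -0.885, 0.001], [0.001, -0.002, -1.0]]
force: [0.2, 8.0, 8.8]
gripper_width: 23.0
grasp_force: 41.7
```

```bash
python3 ang.py
python3 - <<'E'
from h import *
import cv2
w=env.get_image("scene")[...,::-1]
cv2.imwrite("pics/s5.png",cv2.convertScaleAbs(cv2.resize(w[220:300,325:445],(780,520),interpolation=cv2.INTER_CUBIC),alpha=1.5,beta=10))
E
```

```text
t 18.32 alpha 121.2 rad 79.0 z 130.8 Ftan -6.8 Frad 4.3 Fz 8.8
```

View pics/s5.png

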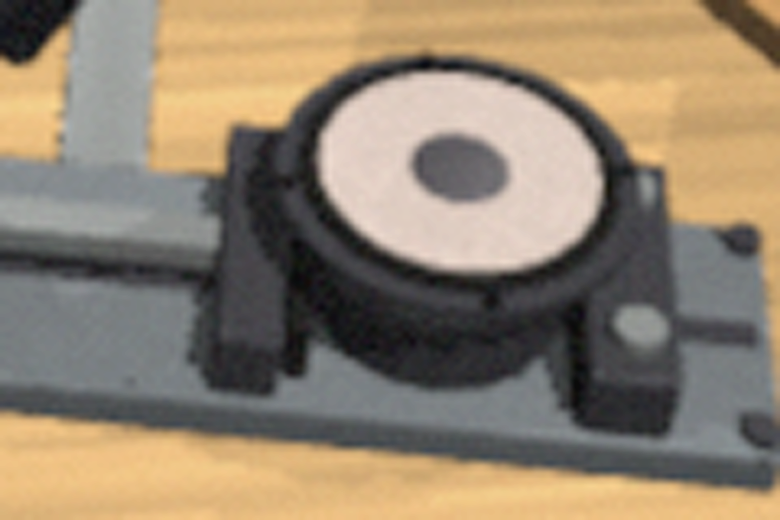

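The jaw pad at about (303,340) is nearly at the magnet, and roughly 3–4 mm of travel remains to the backstop. From here I use small steps.

Call:
play_rows(
  moves="0.0028 0.0017 0 0 0 0 255;0.00272 0.00182 0 0 0 0 255;0.00264 0.00193 0 0 0 0 255;0.00255 0.00205 0 0 0 0 255;0.00246 0.00216 0 0 0 0 255",
)

```text
clock: 18.78
ee_pos: [636.9, -13.9, 130.9]
orientation: [[0.885, -0.465, 0.003], [-0.465, -0.885, 0.001], [0.002, -0.002, -1.0]]
force: [2.7, 7.6, 7.7]
gripper_width: 23.3
grasp_force: 41.6
```

```bash
python3 ang.py
```

```text
t 18.78 alpha 133.2 rad 79.6 z 130.9 Ftan -6.3 Frad 5.0 Fz 7.7
```

Call:
play_rows(
  moves="0.00236 0.00226 0 0 0 0 255;0.00226 0.00236 0 0 0 0 255;0.00216 0.00246 0 0 0 0 255;0.00205 0.00255 0 0 0 0 255;0.00193 0.00264 0 0 0 0 255",
)

```text
clock: 19.2
ee_pos: [640.9, -29.6, 131.0]
orientation: [[0.885, -0.465, 0.003], [-0.465, -0.885, 0.001], [0.002, -0.003, -1.0]]
force: [3.1, 9.9, 7.1]
gripper_width: 23.1
grasp_force: 41.7
```

```bash
python3 ang.py
```

```text
t 19.2 alpha 144.8 rad 79.9 z 131.0 Ftan -9.4 Frad 4.3 Fz 7.1
```

Call:
play_rows(
  moves="0.00037 0.00054 0 0 0 0 255;0.00037 0.00054 0 0 0 0 255;0.00036 0.00054 0 0 0 0 255;0.00036 0.00055 0 0 0 0 255;0.00035 0.00055 0 0 0 0 255",
)

```text
clock: 19.62
ee_pos: [641.3, -32.7, 131.0]
orientation: [[0.885, -0.465, 0.003], [-0.465, -0.885, 0.001], [0.002, -0.003, -1.0]]
force: [4.6, 9.3, 7.2]
gripper_width: 22.8
grasp_force: 41.7
```

Run:
```python
from ang import *
import time
rep(env.observe())
for i in range(4): env.get_image("scene"); rep(env.observe())
```

```text
t 19.62 alpha 147.1 rad 80.0 z 131.0 Ftan -8.8 Frad 5.4 Fz 7.2
t 19.67 alpha 147.1 rad 80.0 z 131.0 Ftan -10.3 Frad 5.2 Fz 7.4
t 19.72 alpha 147.1 rad 80.0 z 131.0 Ftan -8.9 Frad 5.4 Fz 7.1
t 19.77 alpha 147.1 rad 80.0 z 131.0 Ftan -9.7 Frad 4.3 Fz 7.8
t 19.82 alpha 147.1 rad 80.0 z 131.0 Ftan -9.0 Frad 4.9 Fz 6.6
```

Call:
play_rows(
  moves="0.00034 0.00056 0 0 0 0 255;0.00034 0.00056 0 0 0 0 255;0.00033 0.00056 0 0 0 0 255;0.00033 0.00057 0 0 0 0 255;0.00032 0.00057 0 0 0 0 255",
)

```text
clock: 20.23
ee_pos: [641.6, -35.9, 131.1]
orientation: [[0.885, -0.465, 0.004], [-0.465, -0.885, 0.001], [0.003, -0.003, -1.0]]
force: [4.0, 10.8, 7.8]
gripper_width: 23.2
grasp_force: 41.7
```

Run:
```python
from ang import *
for i in range(6): rep(env.observe()); env.get_image("scene")
```

```text
t 20.23 alpha 149.4 rad 80.0 z 131.1 Ftan -10.6 Frad 4.5 Fz 7.8
t 20.28 alpha 149.5 rad 80.0 z 131.1 Ftan -10.8 Frad 5.6 Fz 6.7
t 20.33 alpha 149.4 rad 80.0 z 131.1 Ftan -9.6 Frad 5.2 Fz 7.2
t 20.38 alpha 149.4 rad 80.0 z 131.1 Ftan -10.5 Frad 4.5 Fz 7.0
t 20.43 alpha 149.4 rad 80.0 z 131.0 Ftan -10.3 Frad 5.5 Fz 6.7
t 20.48 alpha 149.4 rad 80.0 z 131.1 Ftan -9.5 Frad 4.8 Fz 7.5
```

The tangential force has risen about 3.5 N above the running level, which means about 45 N of clamping, so it is snug. I'll unload the arm and let go.

Call:
play_rows(
  moves="-0.0005 -0.0008 -0.0005 0 0 0 255;-0.0004 -0.0007 -0.0005 0 0 0 255;0 0 0 0 0 0 255;0 0 0 0 0 0 200;0 0 0 0 0 0 160",
)

```text
clock: 20.95
ee_pos: [640.5, -35.0, 131.3]
orientation: [[0.885, -0.465, 0.001], [-0.465, -0.885, 0.0], [0.001, -0.001, -1.0]]
force: [-0.4, -0.4, 0.4]
gripper_width: 31.4
grasp_force: 0.0
```

Call:
play_rows(
  moves="0 0 0 0 0 0 100;0 0 0 0 0 0 50;0 0 0 0 0 0 0;0 0 0 0 0 0 0;0 0 0 0 0 0 0",
)

```text
clock: 21.37
ee_pos: [639.8, -35.4, 130.6]
orientation: [[0.885, -0.465, -0.0], [-0.465, -0.885, -0.0], [-0.0, 0.0, -1.0]]
force: [-0.0, 0.1, 0.0]
gripper_width: 85.0
grasp_force: 0.0
```

Call:
play_rows(
  moves="0 0 -0.01 0 0 0 0;0 0 -0.03 0 0 0 0;0 0 -0.03 0 0 0 0;0 0 -0.03 0 0 0 0;0 0 -0.01 0 0 0 0",
)

```text
clock: 21.78
ee_pos: [641.6, -35.5, 245.9]
orientation: [[0.885, -0.465, 0.006], [-0.465, -0.885, -0.001], [0.005, -0.002, -1.0]]
force: [0.7, -0.2, 0.9]
gripper_width: 85.8
grasp_force: 0.0
```

Run:
```python
from h import *
import cv2
o=env.observe();im=env.get_image("wrist")[...,::-1]
print(o["clock"],o["ee_pos"],o["force"])
# dark-sleeve / bright pin-end check: expected handle top & arm end for a seated crank, alpha ~149.5
A=np.array([561.7,-40,0]);th=np.pi-.4834-np.radians(149.5);d=np.array([np.cos(th),np.sin(th),0])
for s,z in ((75,173),(40,126),(-38,126),(0,126)):
    u=proj("wrist",A+d*s+[0,0,z],o);print(s,z,u.round(0), im[int(u[1]),int(u[0])] if 0<=u[0]<640 and 0<=u[1]<480 else "")
u=proj("wrist",A+d*75+[0,0,173],o).astype(int)
g=cv2.cvtColor(im,cv2.COLOR_BGR2GRAY)[u[1]-30:u[1]+30,u[0]-30:u[0]+30]
# pin end: bright blob enclosed by the dark sleeve
dark=cv2.morphologyEx((g<60).astype(np.uint8),cv2.MORPH_OPEN,np.ones((3,3)))
c,h=cv2.findContours(dark,cv2.RETR_CCOMP,cv2.CHAIN_APPROX_SIMPLE)
for k,q in enumerate(c): 
    if cv2.contourArea(q)>15: print("hole" if h[0][k][3]>=0 else "blob",cv2.contourArea(q),np.array(cv2.minEnclosingCircle(q)[0])+u-30)
```

```text
21.7833 [641.62134406 -35.51829027 245.86018189] [ 0.74393154 -0.24542691  0.90565476]
75 173 [326. 261.] [ 97 105 105]
40 126 [350. 276.] [55 58 61]
-38 126 [399. 355.] [49 55 58]
0 126 [376. 318.] [53 58 58]
blob 2324.0 [324.5 256. ]
hole 251.5 [318.65789413 265.5       ]
hole 22.5 [340.5 258.5]
```

```bash
python3 -c "
from rig import env
print(env.close_job())"
```

```text
the job is handed in; nothing more can be done
None
```

The job is handed in at about 22 s, but the result message gave no pass or fail. The crank is home on the shaft and was wound about 2.4 turns clockwise, until the handle force showed roughly 45 N of clamping (an estimate). I then let go and raised the gripper clear; the last look put the handle a few mm off prediction, which I put down to socket slack.

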